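# Set three valve overrides by fingertip

### The job

The three valves on the bench need their manual overrides set before the air is turned on: with the fingertips, lightly push down the slim pin first, then the square head, then the broad mushroom head, each until it is nearly or fully home (about 8 mm down; it stays where you leave it). Only push them, never pinch them and pull them up, and leave the loose bushes and the bolt beside the valves where they stand.

Things in the scene. Friction and masses are not known exactly. Their poses are not given: they have to be found in the camera images.
- pin_top (a point): Slim pin override: a plain round steel pin, 12 mm diameter, no wider head. Sliding straight down in its valve. This point: centre of its flat top face, about 99 mm above the bench while out; z up, x away from the robot across the bank, y along the row. Stem 12 mm thick; valve's top face 26 mm below the top. Any of the three may be in any place of the row.
- square_top (a point): Square override: a flat square steel head 22 x 22 mm, 12 mm thick. Sliding straight down in its valve. This point: centre of its flat top face, about 99 mm above the bench while out; z up, x away from the robot across the bank, y along the row. Stem 12 mm thick; valve's top face 26 mm below the top. Any of the three may be in any place of the row.
- mushroom_top (a point): Mushroom override: a broad round steel head 32 mm diameter (flat top 28 mm), 12 mm thick. Sliding straight down in its valve. This point: centre of its flat top face, about 99 mm above the bench while out; z up, x away from the robot across the bank, y along the row. Stem 12 mm thick; valve's top face 26 mm below the top. Any of the three may be in any place of the row.
- override_pin (a joint): How far the pin override is pushed in, in m: about 0 (at most 0.0015) at the start, stop at 0.010; negative if pulled up. A friction of about 4 N holds it wherever it is left; it does not spring back. From 0.006 it counts as pushed in; 8 mm is a good depth, and the stop at 10 mm is rigid. Keep the push under 30 N.
- override_square (a joint): How far the square override is pushed in, in m: about 0 (at most 0.0015) at the start, stop at 0.010; negative if pulled up. A friction of about 4 N holds it wherever it is left; it does not spring back. From 0.006 it counts as pushed in; 8 mm is a good depth, and the stop at 10 mm is rigid. Keep the push under 30 N.
- override_mushroom (a joint): How far the mushroom override is pushed in, in m: about 0 (at most 0.0015) at the start, stop at 0.010; negative if pulled up. A friction of about 4 N holds it wherever it is left; it does not spring back. From 0.006 it counts as pushed in; 8 mm is a good depth, and the stop at 10 mm is rigid. Keep the push under 30 N.
- manifold: Aluminium bar bolted to the bench that carries the three valves, 90 x 216 x 28 mm; origin at the centre of its underside, x away from the robot, y along the row of valves to the robot's left, turned up to 0.35 rad. It does not move.
- valve_pin: The fixed grey valve body that carries the pin override, 78 x 40 x 45 mm (x, y, z); origin at the centre of its underside, 28 mm above the bench. Its override stands 15 mm in front (-x) of its middle. A black coil cover behind it starts 16 mm from the override's axis, its top 17 mm below the override's top while out. The three valves stand 70 mm apart.
- valve_square: The fixed grey valve body that carries the square override, 78 x 40 x 45 mm (x, y, z); origin at the centre of its underside, 28 mm above the bench. Its override stands 15 mm in front (-x) of its middle. A black coil cover behind it starts 16 mm from the override's axis, its top 17 mm below the override's top while out. The three valves stand 70 mm apart.
- valve_mushroom: The fixed grey valve body that carries the mushroom override, 78 x 40 x 45 mm (x, y, z); origin at the centre of its underside, 28 mm above the bench. Its override stands 15 mm in front (-x) of its middle. A black coil cover behind it starts 16 mm from the override's axis, its top 17 mm below the override's top while out. The three valves stand 70 mm apart.
- bush_3_mid (a point): Bystander, loose: low flanged steel bush, 42 mm diameter, 22 mm tall, standing past the left end of the valve bank; this point is its centre, half-way up; its z axis points up. Leave it alone.
- bolt_3_mid (a point): Bystander, loose: hex bolt standing on its head, 24 mm wide, 42 mm tall, past the right end of the valve bank; this point is its centre, half-way up; its z axis points up. Leave it alone.
- bush_5_mid (a point): Bystander, loose: slim brass bush, 26 mm diameter, 34 mm tall, past the right end of the valve bank; this point is its centre, half-way up; its z axis points up. Leave it alone.

How it is judged:
On the way, in this order (a step that is already met when the one before it is completed fails the run):
1. the slim pin is pushed in, the other two still out (value of joint override_pin above 0.006 m and value of joint each of override_square, override_mushroom below 0.004 m), for 0.1 s.
2. then the square head is pushed in, the mushroom still out (value of joint each of override_pin, override_square above 0.006 m and value of joint override_mushroom below 0.004 m), for 0.1 s.
3. then the mushroom head is pushed in (value of joint each of override_pin, override_square, override_mushroom above 0.006 m), for 0.1 s.
At the end, for the whole second after the job is handed in: All three overrides are at least 6 mm down, and the two bushes and the bolt are within 12 mm of where they stood (all of step 3 and value of joint each of override_pin, override_square, override_mushroom below 0.0125 m and distance of each of bush_3_mid, bolt_3_mid, bush_5_mid from where it was at the start of the episode below 0.012 m); the robot touches nothing.
It fails at once if a valve was pushed with the arm or the gripper's body instead of the fingers (contact force between any of valve_pin, valve_square, valve_mushroom and the arm above 4 N).
It fails at once if a valve or its override was pressed too hard (over 30 N) (contact force between any of valve_pin, valve_square, valve_mushroom and anything else above 30 N).
It fails at once if an override was pulled up instead of pushed (value of joint any of override_pin, override_square, override_mushroom below -0.003 m).
It fails at once if a bystander was moved, lifted or tipped (distance of any of bush_3_mid, bolt_3_mid, bush_5_mid from where it was at the start of the episode above 0.012 m or angle between any of bush_3_mid, bolt_3_mid, bush_5_mid's own z axis and vertical above 0.3 rad).
It also fails if it takes over 40 s, if anything falls off the work surface, if the arm or the gripper's body presses on something with over 40 N, if the wrist force passes 120 N, or if a joint passes its speed limit or range.

### The arm

A 7-joint arm with a two-finger parallel gripper is mounted at the origin on a cart in front of the work surface, level with it; the furniture and walls round the work are solid. World frame = base frame: x ahead of the robot, y to its left, z up, the work surface at z = 0. Lengths are in m, angles in rad, forces in N, time in s.
With the tool pointing down it reaches from about 0.425 to 0.875 m from the base axis. Payload 4.7 kg.
Tool frame: the origin (TCP) lies on the mounting face of the last link; the fingertips stand 182 mm ahead of it and the grasp point (between the pads) lies 164 mm ahead of it; x points along the fingers, y is the direction in which the jaws open and shut, and the axes are right-handed (so a half turn about x gives the same grasp; the last joint's range is limited). The gripper opens to 87 mm and grips with 3 to 60 N. Pads are 19 mm wide; open, the fingers measure 117 mm over their backs; the gripper's body (75 mm by 190 mm) begins 51 mm behind the grasp point.
Start: joints at [1.211, 0.321, -0.07, 1.45, 0.023, 1.371, -0.057], TCP at [0.237, -0.605, 0.405] pointing down, gripper open.
Joint ranges: [-2.86, 2.86], [-0.3, 2.09], [-1.38, 1.24], [0.06, 2.45], [-1.56, 4.7], [0.09, 2.05], [-2.69, 2.69]. Speed limits (rad/s): [2.57, 2.57, 3.14, 3.14, 3.14, 3.14, 3.14].

### API

Orientations are given as a rotation vector (axis times angle).
In Python, from bench import monitor, get_image, ctrl gives the robot as it stands.
- The arm moves only by the shell command python3 -m creep 'ROWS' [FORCE]. ROWS is JSON, a list of rows, each a list of 7 numbers: the shift along the tool's x, y, z in mm, then the turn, a rotation vector about the tool's x, y, z in rad, then the finger opening in mm, from 0 to 87. A call has 1 to 5 rows; each row shifts and turns the commanded pose from where the row before left it, along the tool's axes as they then stand; what a row does not reach is not made up. A row lasts 1/10 s, in which the tool goes at most 50 mm and 8.59 degrees, less where a joint would pass 70% of its speed; a pose out of reach is approached as far as the arm can. A call is refused whole if a number of a shift passes 50 or a number of a turn 0.15, either way. A call with a gripper value outside its range is refused whole. The fingers move at their own pace and stop on an object; FORCE is the grip in N (left out, the last holds). Time passes only in rows, so rows that do not move let the fingers close. It gives the time, the measured TCP pose, the force and the opening at its end, in the units of the state.
- monitor.get_state(): the state, without advancing time (a new reading comes with each control period).
- get_image(name): name is "scene" or "top"; returns a dict with "img" (400x640x3 uint8, red, green, blue), "mtx" (3x3 intrinsics, pixels), "D" ([k1, k2, p1, p2, k3] as OpenCV has them; the pictures are not rectified), "view" (4x4, takes a point from world to camera coordinates). Camera axes: x right, y up, looking along -z (the intrinsics and any distortion apply to the point x, -y, -z); pixel columns grow to the right and rows downward; lengths in m; the calibration is good to about 2 mm. A picture is of the moment at which its call begins. There is no depth.
- ctrl.close_job(): hands the job in, once; it reports no verdict.
The state is a dict: "time": time; "joint_positions": joint angles; "qd": joint speeds; "joint_torque": joint torques, N m; "position": TCP position; "tool_rot": TCP orientation; "ft_force": force on the tool from outside, world axes, zero at the start; "torque": the same for the moment, N m; "grip_width": opening from 0.0 (shut) to 1.0 (fully open).
Only numpy, scipy, OpenCV 4.12 (cv2) and the standard library are available. Lean on these libraries where they do the work, as an engineer would, in place of code of your own. Each camera call takes 0.05 s, during which the arm holds its last target.

## Working session

There is one attempt and no reset: what is moved stays moved. The work goes in short steps, Python scripts to look and compute and a shell command to move; the robot and the scene stay as the last step left them, time stands still between calls to the robot, and variables do not carry over. Pictures are saved under pics/ and viewed, and the job is handed in when it is done.

```bash
mkdir -p pics; ls; python3 - <<'E'
from bench import monitor,get_image
import cv2,numpy as np
for n in("scene","top"):
    d=get_image(n);cv2.imwrite(f"pics/{n}0.png",d["img"][:,:,::-1]);print(n,d["mtx"].tolist(),d["D"],np.round(d["view"],4).tolist())
s=monitor.get_state();print(s)
E
```

```text
pics
scene [[499.1417899511563, 0.0, 320.39017393133827], [0.0, 499.1417899511563, 208.80307646252032], [0.0, 0.0, 1.0]] [0.00938819 0.         0.         0.         0.        ] [[0.5671, -0.8233, -0.0231, -0.4186], [0.4704, 0.3007, 0.8297, -0.2533], [-0.6762, -0.4814, 0.5578, -0.7513], [0.0, 0.0, 0.0, 1.0]]
top [[411.60136110625155, 0.0, 319.1744864504613], [0.0, 411.60136110625155, 201.61989736153228], [0.0, 0.0, 1.0]] [-0.016306  0.        0.        0.        0.      ] [[-0.0959, -0.9954, -0.003, -0.1336], [0.9749, -0.0946, 0.2017, -0.5163], [-0.2011, 0.0164, 0.9794, -0.8445], [0.0, 0.0, 0.0, 1.0]]
{'time': 0.1, 'joint_positions': array([ 1.21110902,  0.32175488, -0.07012455,  1.45157201,  0.02257956,
        1.37080444, -0.0568969 ]), 'qd': array([ 0.00053287, -0.00321709,  0.00054933, -0.00373733,  0.00028121,
        0.00058446,  0.00161077]), 'joint_torque': array([-5.04094041e-04, -4.92572057e+01, -4.06045401e-01, -3.13398314e+01,
       -6.41870778e-02,  3.95315664e-02,  7.69318126e-05]), 'position': array([ 0.23726939, -0.604944  ,  0.40375747]), 'tool_rot': array([ 2.01739823,  0.38338803, -2.01819113]), 'ft_force': array([ 0.48356038, -0.33513317,  0.26253968]), 'torque': array([-0.00532757, -0.08233303, -0.00050815]), 'grip_width': 0.997211405037765}
```

View pics/scene0.png

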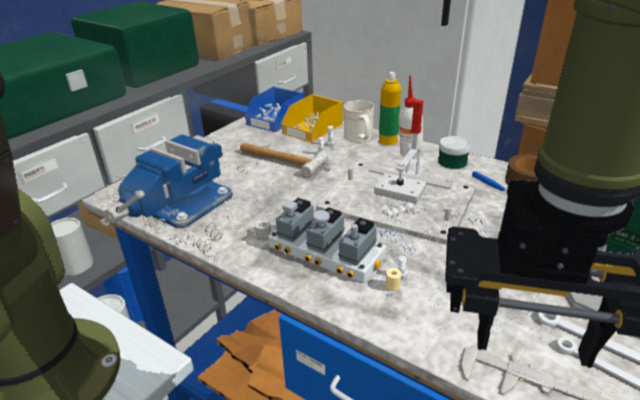

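View pics/top0.png

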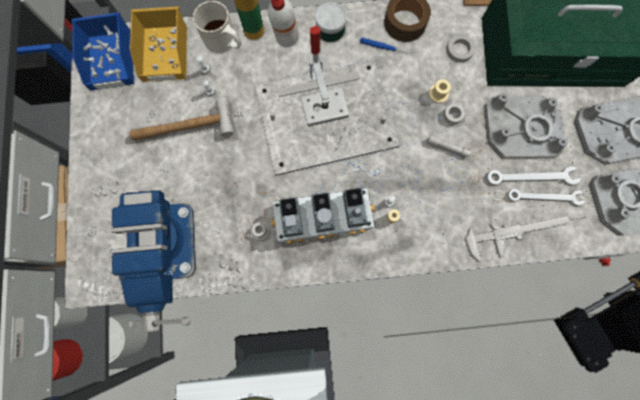

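The bank sits at around (325,215) in the top picture and (325,240) in the scene picture. I'll zoom in on both.

```bash
python3 - <<'E'
import cv2
a=cv2.imread("pics/top0.png")[180:255,240:410];b=cv2.imread("pics/scene0.png")[190:295,240:410]
cv2.imwrite("pics/topz.png",cv2.resize(a,None,fx=4.7,fy=4.7,interpolation=cv2.INTER_CUBIC))
cv2.imwrite("pics/scenez.png",cv2.resize(b,None,fx=4.7,fy=4.7,interpolation=cv2.INTER_CUBIC))
E
```

```text
(no output)
```

View pics/topz.png

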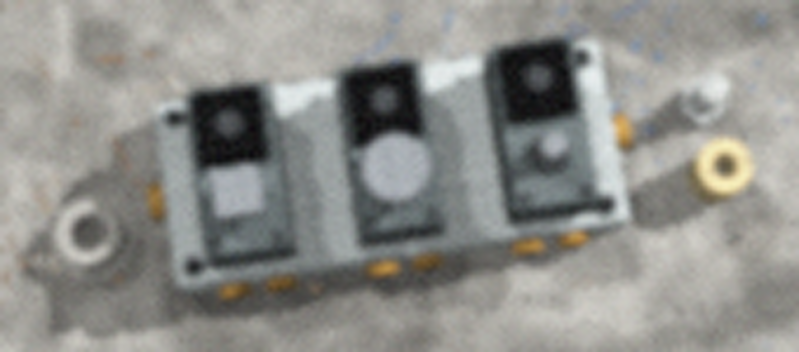

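View pics/scenez.png

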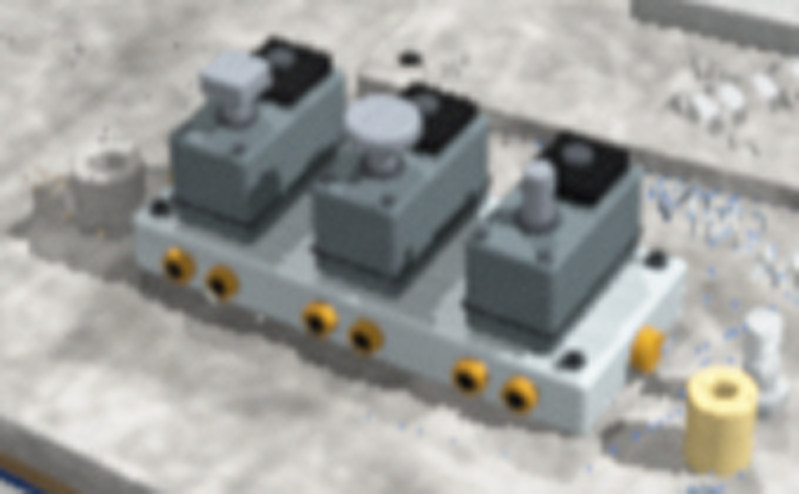

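Left to right the row is square (zoom 237,190), mushroom (396,167) and pin (552,146). The steel bush is past the left end, and the bolt and brass bush past the right end.

```bash
cat > h.py <<'E'
import cv2,numpy as np
from bench import monitor,get_image
def ray(d,uv):
    n=cv2.undistortPoints(np.array([[uv]],float),d["mtx"],np.array(d["D"]))[0,0]
    V=np.array(d["view"]);R=V[:3,:3];C=-R.T@V[:3,3]
    return C,R.T@np.array([n[0],-n[1],-1.])
def onz(d,uv,z):
    C,r=ray(d,uv);return C+r*(z-C[2])/r[2]
def tri(d1,p1,d2,p2):
    A=0;b=0
    for d,p in((d1,p1),(d2,p2)):
        C,r=ray(d,p);r/=np.linalg.norm(r);M=np.eye(3)-np.outer(r,r);A=A+M;b=b+M@C
    return np.linalg.solve(A,b)
def proj(d,P):
    V=np.array(d["view"]);c=V[:3,:3]@np.array(P)+V[:3,3];c=c*[1,-1,-1]
    return cv2.projectPoints(c.reshape(1,1,3),np.zeros(3),np.zeros(3),d["mtx"],np.array(d["D"]))[0].ravel()
E
python3 - <<'E'
from h import *
t=get_image("top");s=get_image("scene")
z=lambda p,o:((p[0]+.5)/4.7-.5+o[0],(p[1]+.5)/4.7-.5+o[1])
T=dict(sq=(237,190),mu=(396,167),pin=(552,146));S=dict(sq=(236,73),mu=(383,120),pin=(539,168))
ref={}
for k in T:
    for n,d,p,o in(("top",t,T[k],(240,180)),("scene",s,S[k],(240,190))):
        q=z(p,o);im=d["img"].astype(int)
        x,y=int(round(q[0])),int(round(q[1]));c=im[y,x]
        # head colour mask: bluish-violet light grey, connected to the seed
        m=(np.abs(im-c).max(2)<22).astype(np.uint8)
        _,lab,st,ce=cv2.connectedComponentsWithStats(m,connectivity=4)
        L=lab[y,x];print(k,n,np.round(q,1),c,st[L],np.round(ce[L],1),"onz",np.round(onz(d,q,.099),4),np.round(onz(d,ce[L],.099),4))
    print(k,"tri",np.round(tri(t,z(T[k],(240,180)),s,z(S[k],(240,190))),4))
B=dict(bush3=((88,232),.022),bolt=((703,98),.042),brass=((723,166),.034))
for k,(p,h) in B.items(): print(k,np.round(onz(t,z(p,(240,180)),h),4))
E
```

```text
sq top [290. 220.] [168 173 177] [285 216  11  10  86] [290.  220.1] onz [ 0.459  -0.1189  0.099 ] [ 0.4588 -0.1188  0.099 ]
sq scene [289.8 205.1] [188 195 206] [ 276  128  137  100 3460] [351.4 178.9] onz [ 0.4585 -0.125   0.099 ] [ 0.6041 -0.1723  0.099 ]
sq tri [ 0.461  -0.1202  0.0955]
mu top [323.9 215.1] [173 177 182] [318 209  13  13 131] [323.9 215.1] onz [ 0.4624 -0.1888  0.099 ] [ 0.4625 -0.1889  0.099 ]
mu scene [321.1 215.1] [188 196 208] [314 211  15   9 102] [321.  214.8] onz [ 0.463  -0.1938  0.099 ] [ 0.4638 -0.1931  0.099 ]
mu tri [ 0.4642 -0.1904  0.0966]
pin top [357.1 210.7] [166 172 178] [356 208   4   5  15] [357.5 209.9] onz [ 0.4651 -0.2575  0.099 ] [ 0.4667 -0.2586  0.099 ]
pin scene [354.3 225.4] [181 189 199] [345 220  12   8  30] [351.3 223.9] onz [ 0.4685 -0.2616  0.099 ] [ 0.4694 -0.2548  0.099 ]
pin tri [ 0.4669 -0.2596  0.0986]
bush3 [ 0.4585 -0.0424  0.022 ]
bolt [ 0.4909 -0.3369  0.042 ]
brass [ 0.4591 -0.3435  0.034 ]
```

```bash
cat > where.py <<'E'
import sys
from h import *
from scipy.spatial.transform import Rotation as R
s=monitor.get_state();M=R.from_rotvec(s["tool_rot"]).as_matrix()
p=np.array(s["position"]);tip=p+M[:,0]*.182
print("t",round(s["time"],2),"tip mm",np.round(tip*1e3,1),"F",np.round(s["ft_force"],2),"grip",round(s["grip_width"],3),"maxqd",round(np.abs(s["qd"]).max(),3))
print(np.round(M,3).tolist())
if len(sys.argv)>3:
    g=np.array([float(a) for a in sys.argv[1:4]])/1e3
    print("tool shift mm",np.round(M.T@(g-tip)*1e3,1))
E
python3 where.py 467 -260 150
```

```text
t 0.2 tip mm [ 237.2 -604.8  222.1] F [0.31 0.44 0.36] grip 0.999 maxqd 0.003
[[-0.0, 0.365, -0.931], [0.001, -0.931, -0.365], [-1.0, -0.001, 0.0]]
tool shift mm [  72.3 -237.  -339.9]
```

```bash
python3 -m creep '[[0,0,0,0.11,0,0,0],[0,0,0,0.11,0,0,0],[0,0,0,0.1,0,0,0]]' 10; python3 where.py 467 -260 150
```

```text
time: 0.5
position: [0.2373, -0.6051, 0.4044]
tool_rot: [2.196, 0.055, -2.197]
ft_force: [-0.1, -0.3, -0.4]
grip_width: 0.812
t 0.5 tip mm [ 237.3 -605.   222.4] F [-0.11 -0.26 -0.39] grip 0.812 maxqd 0.957
[[-0.0, 0.049, -0.999], [0.0, -0.999, -0.049], [-1.0, -0.0, 0.0]]
tool shift mm [  72.6 -333.2 -246.5]
```

```bash
python3 -m creep '[[0,-30,-23,0,0,0,0],[0,-30,-23,0,0,0,0],[0,-30,-23,0,0,0,0],[0,-30,-23,0,0,0,0],[0,-30,-23,0,0,0,0]]'; python3 -m creep '[[0,-30,-23,0,0,0,0],[0,-30,-23,0,0,0,0],[0,-30,-23,0,0,0,0],[0,-30,-23,0,0,0,0],[0,-30,-23,0,0,0,0]]';python3 where.py 467 -260 150
```

```text
time: 1.0
position: [0.3448, -0.4477, 0.4046]
tool_rot: [2.194, 0.059, -2.194]
ft_force: [-0.3, -0.8, -1.2]
grip_width: 0.355
time: 1.5
position: [0.4514, -0.2917, 0.4048]
tool_rot: [2.194, 0.059, -2.194]
ft_force: [0.3, 0.5, 0.6]
grip_width: 0.01
t 1.5 tip mm [ 451.4 -291.8  222.8] F [0.32 0.53 0.6 ] grip 0.01 maxqd 0.723
[[0.0, 0.054, -0.999], [-0.0, -0.999, -0.054], [-1.0, 0.0, -0.0]]
tool shift mm [ 72.8 -30.9 -17.2]
```

```bash
python3 -m creep '[[0,-16,-8,0,0,0,0],[0,-15,-8,0,0,0,0],[25,0,0,0,0,0,0],[25,0,0,0,0,0,0],[10,0,0,0,0,0,0]]'; python3 -m creep '[[0,0,0,0,0,0,0],[0,0,0,0,0,0,0]]';python3 where.py 467 -260 110; python3 - <<'E'
from h import *
for n,(a,b,c,e) in(("top",(180,280,240,410)),("scene",(130,270,270,440))):
    d=get_image(n);cv2.imwrite(f"pics/{n}1.png",cv2.resize(d["img"][a:b,c:e,::-1],None,fx=4.2,fy=4.2,interpolation=cv2.INTER_CUBIC))
E
```

```text
time: 2.0
position: [0.4644, -0.2608, 0.3423]
tool_rot: [2.191, 0.062, -2.199]
ft_force: [0.1, 0.7, -0.7]
grip_width: 0.005
time: 2.2
position: [0.4654, -0.2616, 0.3455]
tool_rot: [2.195, 0.058, -2.193]
ft_force: [-0.3, -0.3, 0.6]
grip_width: 0.007
t 2.2 tip mm [ 465.5 -261.7  163.5] F [-0.25 -0.27  0.56] grip 0.007 maxqd 0.014
[[0.001, 0.054, -0.999], [-0.0, -0.999, -0.054], [-1.0, 0.0, -0.001]]
tool shift mm [53.5 -1.7 -1.5]
```

View pics/top1.png

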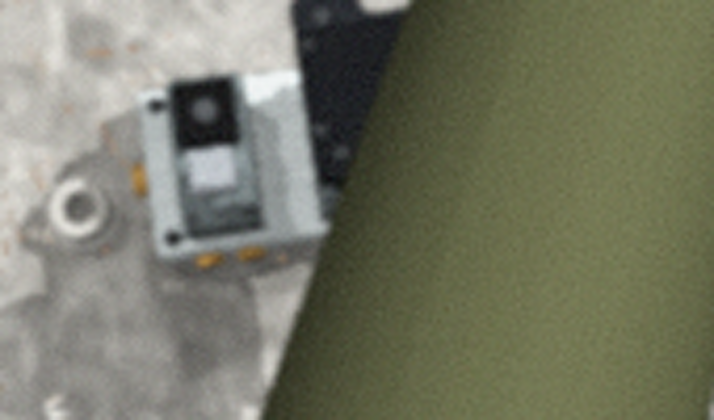

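View pics/scene1.png

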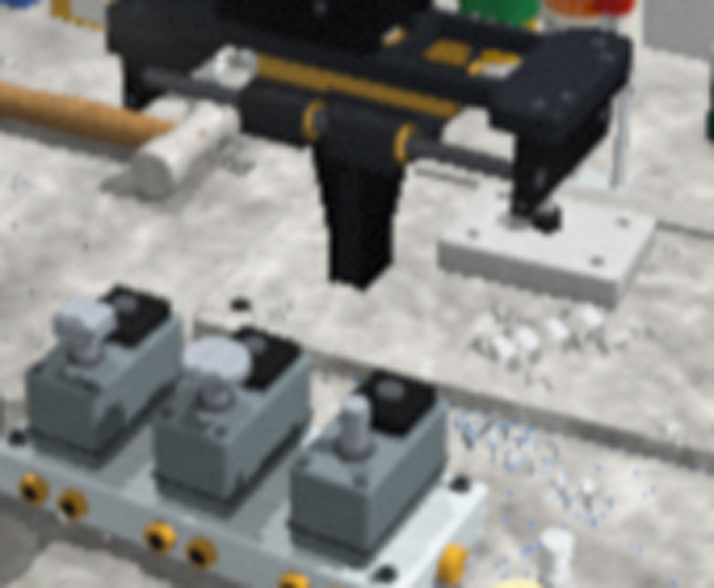

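The scene view shows the closed fingertip's underside corners at zoom (330,272), (362,287) and (390,268), above the pin top at (356,402). I'll compare these with the projected tool pose.

```bash
python3 - <<'E'
from h import *
s=get_image("scene");t=get_image("top")
f=lambda P:np.round((proj(s,np.array(P)/1e3)-[270,130]+.5)*4.2-.5,1)
c=np.array([465.5,-261.7,163.5]);x=np.array([.999,.054,0]);y=np.array([-.054,.999,0])
for a,b in((-9.5,15),(-9.5,-15),(9.5,-15),(9.5,15)): print(a,b,f(c+a*x+b*y))
for n,P in dict(pin=(467,-260,99),mu=(463,-191,99),sq=(459,-122,99)).items(): print(n,f(P))
E
```

```text
-9.5 15 [310.4 277.8]
-9.5 -15 [376.2 297.7]
9.5 -15 [398.1 275.4]
9.5 15 [333.  256.2]
pin [350.5 402.6]
mu [210.9 357.2]
sq [ 80.3 314.7]
```

With the scene camera's common offset taken out, tip and pin agree to within about 2 mm. I'll centre and go down.

```bash
python3 -m creep '[[20,-1.5,-1.5,0,0,0,0],[20,0,0,0,0,0,0],[8,0,0,0,0,0,0],[0,0,0,0,0,0,0],[0,0,0,0,0,0,0]]'; python3 where.py 467 -260 91
```

```text
time: 2.9
position: [0.4669, -0.26, 0.2976]
tool_rot: [2.195, 0.058, -2.193]
ft_force: [0.9, -0.0, -0.5]
grip_width: 0.003
t 2.9 tip mm [ 467.1 -260.1  115.6] F [ 0.86 -0.01 -0.53] grip 0.003 maxqd 0.011
[[0.001, 0.054, -0.999], [-0.001, -0.999, -0.054], [-1.0, 0.001, -0.001]]
tool shift mm [24.6 -0.2  0.1]
```

```bash
python3 -m creep '[[6,0,0,0,0,0,0],[4,0,0,0,0,0,0],[2,0,0,0,0,0,0],[1,0,0,0,0,0,0],[0,0,0,0,0,0,0]]'; python3 where.py 467 -260 91|head -1;python3 -m creep '[[1,0,0,0,0,0,0],[1,0,0,0,0,0,0],[1,0,0,0,0,0,0],[0,0,0,0,0,0,0]]'; python3 where.py 467 -260 91
```

```text
time: 3.4
position: [0.4666, -0.2598, 0.2837]
tool_rot: [2.194, 0.059, -2.194]
ft_force: [0.2, 0.5, -0.0]
grip_width: 0.005
t 3.4 tip mm [ 466.5 -259.8  101.7] F [ 0.2   0.5  -0.01] grip 0.005 maxqd 0.004
time: 3.8
position: [0.4665, -0.2598, 0.2806]
tool_rot: [2.194, 0.059, -2.194]
ft_force: [1.0, 0.3, -0.5]
grip_width: 0.007
t 3.8 tip mm [ 466.5 -259.7   98.6] F [ 1.03  0.29 -0.48] grip 0.007 maxqd 0.002
[[-0.0, 0.054, -0.999], [0.0, -0.999, -0.054], [-1.0, -0.0, 0.0]]
tool shift mm [ 7.6  0.3 -0.5]
```

```bash
for i in 1 ; do python3 -m creep '[[1,0,0,0,0,0,0],[1,0,0,0,0,0,0]]'; python3 -m creep '[[1,0,0,0,0,0,0],[1,0,0,0,0,0,0]]'; done; python3 where.py 467 -260 91
```

```text
time: 4.0
position: [0.4667, -0.2598, 0.2792]
tool_rot: [2.194, 0.059, -2.194]
ft_force: [-1.7, 0.7, 3.9]
grip_width: 0.007
time: 4.2
position: [0.4666, -0.2598, 0.277]
tool_rot: [2.194, 0.059, -2.194]
ft_force: [-0.9, 0.6, 3.4]
grip_width: 0.005
t 4.2 tip mm [ 466.7 -259.8   95. ] F [-0.9   0.64  3.41] grip 0.005 maxqd 0.021
[[0.0, 0.054, -0.999], [-0.0, -0.999, -0.054], [-1.0, 0.0, -0.0]]
tool shift mm [ 4.   0.2 -0.3]
```

Contact came at about z = 98 mm, and the pin is sliding at about 4 N. I'll keep going to about 90.5.

```bash
python3 -m creep '[[1,0,0,0,0,0,0],[1,0,0,0,0,0,0]]'; python3 -m creep '[[1,0,0,0,0,0,0],[1,0,0,0,0,0,0],[0,0,0,0,0,0,0]]'; python3 where.py 467 -260 91
```

```text
time: 4.4
position: [0.4666, -0.2598, 0.2748]
tool_rot: [2.194, 0.059, -2.194]
ft_force: [-1.0, 0.5, 4.2]
grip_width: 0.009
time: 4.7
position: [0.4666, -0.2598, 0.2726]
tool_rot: [2.194, 0.059, -2.194]
ft_force: [-0.4, 0.3, 2.9]
grip_width: 0.006
t 4.7 tip mm [ 466.6 -259.8   90.6] F [-0.36  0.31  2.92] grip 0.006 maxqd 0.001
[[0.0, 0.054, -0.999], [-0.0, -0.999, -0.054], [-1.0, 0.0, -0.0]]
tool shift mm [-0.4  0.2 -0.4]
```

```bash
python3 -m creep '[[0,0,0,0,0,0,0],[-5,0,0,0,0,0,0],[-25,0,0,0,0,0,0],[-25,0,0,0,0,0,0],[0,0,0,0,0,0,0]]'; python3 where.py 459 -122 140
```

```text
time: 5.2
position: [0.4678, -0.2603, 0.3313]
tool_rot: [2.198, 0.055, -2.186]
ft_force: [-0.5, -0.6, 0.6]
grip_width: 0.009
t 5.2 tip mm [ 468.8 -260.9  149.3] F [-0.46 -0.62  0.55] grip 0.009 maxqd 0.05
[[0.006, 0.054, -0.999], [-0.003, -0.999, -0.054], [-1.0, 0.004, -0.005]]
tool shift mm [   8.8 -139.2    2.4]
```

```bash
python3 - <<'E'
from h import *
d=get_image("scene");cv2.imwrite("pics/scene2.png",cv2.resize(d["img"][130:270,270:440,::-1],None,fx=4.2,fy=4.2,interpolation=cv2.INTER_CUBIC))
E
```

```text
(no output)
```

View pics/scene2.png

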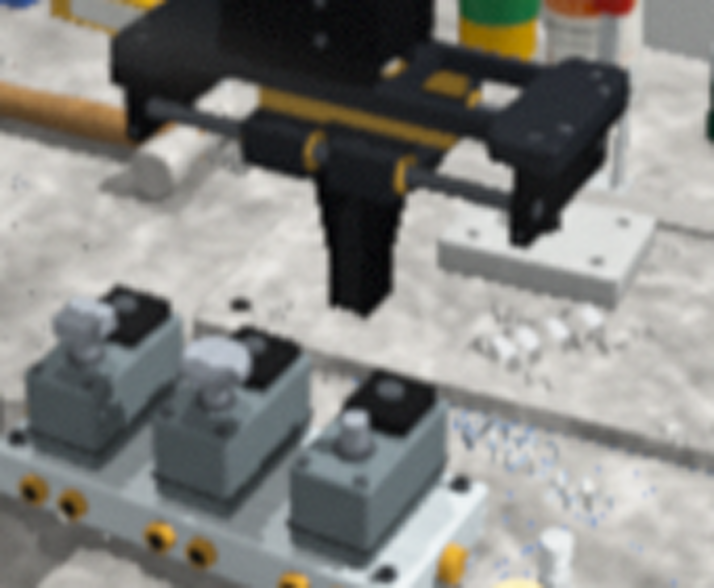

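The pin's top went from row ~402 to ~418 in the zoom, which fits about 8 mm. The other two are still out. On to the square.

```bash
python3 -m creep '[[0,-28,0.5,0,0,0,0],[0,-28,0.5,0,0,0,0],[0,-28,0.5,0,0,0,0],[0,-28,0,0,0,0,0],[0,-26,0,0,0,0,0]]'; python3 -m creep '[[0,0,0,0,0,0,0],[0,0,0,0,0,0,0]]'; python3 where.py 459 -122 112
```

```text
time: 5.75
position: [0.457, -0.1207, 0.3265]
tool_rot: [2.192, 0.06, -2.196]
ft_force: [0.1, 0.6, -0.2]
grip_width: 0.007
time: 5.95
position: [0.4573, -0.1218, 0.3269]
tool_rot: [2.192, 0.06, -2.195]
ft_force: [-0.6, -0.8, -1.1]
grip_width: 0.006
t 5.95 tip mm [ 457.1 -121.9  144.9] F [-0.61 -0.75 -1.06] grip 0.006 maxqd 0.027
[[-0.001, 0.055, -0.998], [-0.0, -0.998, -0.055], [-1.0, 0.0, 0.001]]
tool shift mm [32.9  0.2 -2. ]
```

```bash
python3 -m creep '[[15,0,-2,0,0,0,0],[18,0,0,0,0,0,0],[8,0,0,0,0,0,0],[0,0,0,0,0,0,0],[0,0,0,0,0,0,0]]'; python3 where.py 459 -122 91
```

```text
time: 6.45
position: [0.4598, -0.1226, 0.2869]
tool_rot: [2.195, 0.058, -2.195]
ft_force: [-0.8, 0.3, -0.7]
grip_width: 0.004
t 6.45 tip mm [ 459.8 -122.6  104.9] F [-0.77  0.35 -0.65] grip 0.004 maxqd 0.013
[[-0.0, 0.053, -0.999], [0.0, -0.999, -0.053], [-1.0, -0.0, 0.0]]
tool shift mm [13.9 -0.6  0.7]
```

```bash
python3 - <<'E'
from h import *
d=get_image("scene");cv2.imwrite("pics/scene3.png",cv2.resize(d["img"][130:270,240:410,::-1],None,fx=4.2,fy=4.2,interpolation=cv2.INTER_CUBIC))
E
```

```text
(no output)
```

View pics/scene3.png

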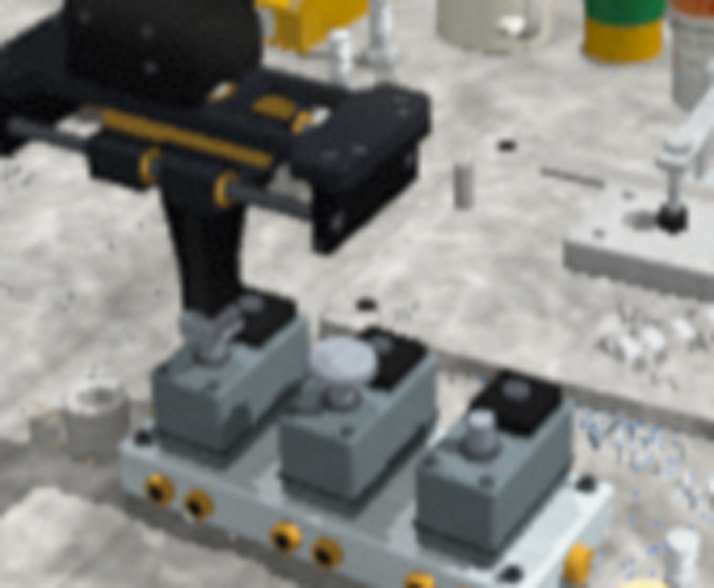

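The fingertip (zoom ~212,308) is centred just above the square head. The mushroom is still out and untouched. Going down.

```bash
python3 -m creep '[[2,0,0.5,0,0,0,0],[2,0,0,0,0,0,0],[1,0,0,0,0,0,0],[1,0,0,0,0,0,0]]'; python3 -m creep '[[1,0,0,0,0,0,0],[1,0,0,0,0,0,0]]';python3 -m creep '[[1,0,0,0,0,0,0],[1,0,0,0,0,0,0]]'; python3 where.py 459 -122 90.5
```

```text
time: 6.9
position: [0.4592, -0.122, 0.2809]
tool_rot: [2.194, 0.059, -2.194]
ft_force: [-0.6, 0.6, 3.4]
grip_width: 0.005
time: 7.1
position: [0.4592, -0.122, 0.2791]
tool_rot: [2.194, 0.059, -2.194]
ft_force: [-3.1, 0.1, 4.4]
grip_width: 0.005
time: 7.3
position: [0.4592, -0.122, 0.2768]
tool_rot: [2.194, 0.059, -2.194]
ft_force: [-1.4, -0.5, 3.5]
grip_width: 0.008
t 7.3 tip mm [ 459.2 -122.    94.8] F [-1.39 -0.49  3.54] grip 0.008 maxqd 0.025
[[0.0, 0.054, -0.999], [-0.0, -0.999, -0.054], [-1.0, 0.0, -0.0]]
tool shift mm [ 4.3 -0.1  0.2]
```

```bash
python3 -m creep '[[1,0,0,0,0,0,0],[1,0,0,0,0,0,0]]'; python3 -m creep '[[1,0,0,0,0,0,0],[1,0,0,0,0,0,0],[0,0,0,0,0,0,0]]'; python3 where.py 459 -122 90.5
```

```text
time: 7.5
position: [0.4592, -0.122, 0.2747]
tool_rot: [2.194, 0.059, -2.194]
ft_force: [-1.4, 0.5, 4.0]
grip_width: 0.004
time: 7.8
position: [0.4592, -0.122, 0.2726]
tool_rot: [2.194, 0.059, -2.194]
ft_force: [0.4, 0.2, 1.8]
grip_width: 0.011
t 7.8 tip mm [ 459.2 -122.1   90.6] F [0.41 0.23 1.77] grip 0.011 maxqd 0.003
[[0.0, 0.054, -0.999], [-0.0, -0.999, -0.054], [-1.0, 0.0, -0.0]]
tool shift mm [ 0.1 -0.1  0.2]
```

```bash
python3 -m creep '[[0,0,0,0,0,0,0],[-5,0,0,0,0,0,0],[-20,0,0,0,0,0,0],[-20,0,0,0,0,0,0],[0,0,0,0,0,0,0]]'; python3 -m creep '[[0,15,0,0,0,0,0],[0,20,0,0,0,0,0],[0,20,0,0,0,0,0],[0,14,0,0,0,0,0],[0,0,0,0,0,0,0]]'; python3 where.py 463 -191 110
```

```text
time: 8.3
position: [0.4602, -0.1221, 0.3203]
tool_rot: [2.198, 0.057, -2.188]
ft_force: [0.6, -0.2, 0.3]
grip_width: 0.002
time: 8.8
position: [0.4622, -0.1936, 0.3167]
tool_rot: [2.195, 0.055, -2.198]
ft_force: [0.2, -0.8, 0.0]
grip_width: 0.006
t 8.8 tip mm [ 461.9 -193.5  134.7] F [ 0.2  -0.83  0.03] grip 0.006 maxqd 0.043
[[-0.002, 0.05, -0.999], [0.0, -0.999, -0.05], [-1.0, -0.0, 0.002]]
tool shift mm [24.7 -2.5 -1.3]
```

```bash
python3 - <<'E'
from h import *
d=get_image("scene");cv2.imwrite("pics/scene4.png",cv2.resize(d["img"][130:270,240:410,::-1],None,fx=4.2,fy=4.2,interpolation=cv2.INTER_CUBIC))
E
```

```text
(no output)
```

View pics/scene4.png

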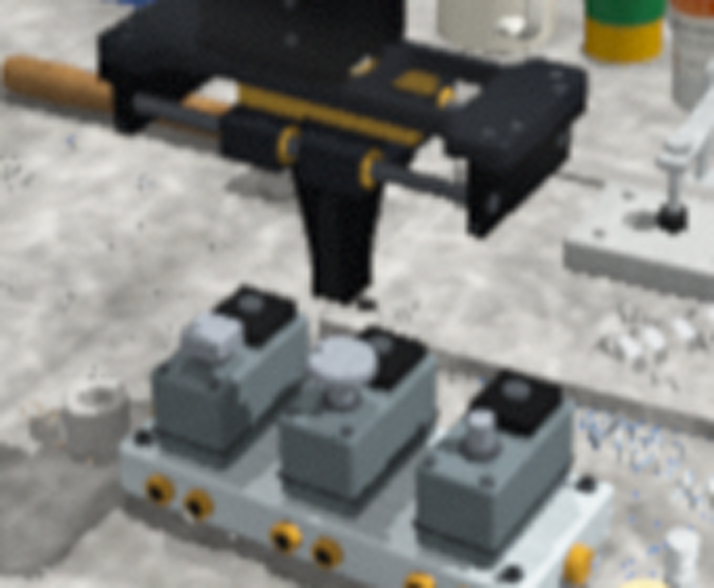

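The square is down (top at zoom 215,335) and the pin is still down. The fingertip is above the mushroom (343,355).

```bash
python3 -m creep '[[10,-1,-0.5,0,0,0,0],[15,0,0,0,0,0,0],[5,0,0,0,0,0,0],[0,0,0,0,0,0,0],[0,0,0,0,0,0,0]]'; python3 where.py 463 -191 91;  python3 -m creep '[[1,0,0,0,0,0,0],[1,0,0,0,0,0,0],[1,0,0,0,0,0,0],[1,0,0,0,0,0,0]]'; python3 where.py 463 -191 90.5
```

```text
time: 9.35
position: [0.4635, -0.1894, 0.2879]
tool_rot: [2.194, 0.06, -2.194]
ft_force: [0.2, 0.3, -0.2]
grip_width: 0.009
t 9.35 tip mm [ 463.5 -189.4  105.9] F [ 0.16  0.26 -0.2 ] grip 0.009 maxqd 0.012
[[0.0, 0.055, -0.999], [-0.0, -0.999, -0.055], [-1.0, 0.0, -0.0]]
tool shift mm [14.9  1.6  0.6]
time: 9.75
position: [0.4634, -0.1899, 0.2838]
tool_rot: [2.194, 0.059, -2.194]
ft_force: [-0.4, -0.6, -0.1]
grip_width: 0.006
t 9.75 tip mm [ 463.4 -190.   101.8] F [-0.45 -0.57 -0.05] grip 0.006 maxqd 0.02
[[0.0, 0.054, -0.999], [-0.0, -0.999, -0.054], [-1.0, 0.0, -0.0]]
tool shift mm [11.3  1.   0.5]
```

```bash
python3 -m creep '[[1,1,0.5,0,0,0,0],[1,0,0,0,0,0,0],[1,0,0,0,0,0,0],[1,0,0,0,0,0,0]]'; python3 -m creep '[[1,0,0,0,0,0,0],[1,0,0,0,0,0,0],[1,0,0,0,0,0,0]]'; python3 where.py 463 -191 90.5
```

```text
time: 10.15
position: [0.4629, -0.191, 0.2801]
tool_rot: [2.194, 0.059, -2.194]
ft_force: [-1.7, -0.1, 3.0]
grip_width: 0.008
time: 10.45
position: [0.4629, -0.191, 0.2768]
tool_rot: [2.194, 0.059, -2.194]
ft_force: [-1.8, 0.0, 3.8]
grip_width: 0.001
t 10.45 tip mm [ 462.8 -191.    94.8] F [-1.77  0.03  3.85] grip 0.001 maxqd 0.022
[[-0.0, 0.054, -0.999], [-0.0, -0.999, -0.054], [-1.0, 0.0, 0.0]]
tool shift mm [ 4.3 -0.  -0.2]
```

```bash
python3 -m creep '[[1,0,0,0,0,0,0],[1,0,0,0,0,0,0]]'; python3 -m creep '[[1,0,0,0,0,0,0],[1,0,0,0,0,0,0],[0,0,0,0,0,0,0],[0,0,0,0,0,0,0]]'; python3 where.py 463 -191 90.5|head -1; python3 -m creep '[[-5,0,0,0,0,0,0],[-25,0,0,0,0,0,0],[-25,0,0,0,0,0,0],[-35,0,0,0,0,0,0],[-35,0,0,0,0,0,0]]'; python3 -m creep '[[0,40,0,0,0,0,0],[0,40,0,0,0,0,0],[0,40,0,0,0,0,0],[0,40,0,0,0,0,0],[0,40,0,0,0,0,0]]'; python3 -m creep '[[0,20,0,0,0,0,0],[0,0,0,0,0,0,0],[0,0,0,0,0,0,0]]'
```

```text
time: 10.65
position: [0.4629, -0.191, 0.2747]
tool_rot: [2.194, 0.059, -2.194]
ft_force: [-1.5, 0.1, 3.7]
grip_width: 0.006
time: 11.05
position: [0.4628, -0.191, 0.2725]
tool_rot: [2.194, 0.059, -2.194]
ft_force: [-0.5, -0.0, 2.2]
grip_width: 0.004
t 11.05 tip mm [ 462.8 -191.    90.5] F [-0.5  -0.02  2.23] grip 0.004 maxqd 0.002
time: 11.55
position: [0.4628, -0.1904, 0.3988]
tool_rot: [2.194, 0.06, -2.194]
ft_force: [0.2, -0.4, -0.9]
grip_width: 0.003
time: 12.05
position: [0.4738, -0.3919, 0.3978]
tool_rot: [2.195, 0.06, -2.193]
ft_force: [0.3, -0.6, -0.3]
grip_width: 0.007
time: 12.35
position: [0.475, -0.4101, 0.3973]
tool_rot: [2.195, 0.061, -2.195]
ft_force: [-0.7, 0.2, 0.4]
grip_width: 0.004
```

```bash
python3 - <<'E'
from h import *
d=get_image("scene");cv2.imwrite("pics/scene5.png",cv2.resize(d["img"][180:300,240:410,::-1],None,fx=4.2,fy=4.2,interpolation=cv2.INTER_CUBIC))
d=get_image("top");cv2.imwrite("pics/top5.png",cv2.resize(d["img"][180:255,240:410,::-1],None,fx=4.7,fy=4.7,interpolation=cv2.INTER_CUBIC))
E
python3 where.py 463 -191 90
```

```text
t 12.45 tip mm [ 475.5 -408.6  215.8] F [-0.21 -0.18  0.94] grip 0.008 maxqd 0.01
[[0.0, 0.056, -0.998], [0.001, -0.998, -0.056], [-1.0, -0.001, -0.0]]
tool shift mm [ 126.  -217.8    0.3]
```

View pics/scene5.png

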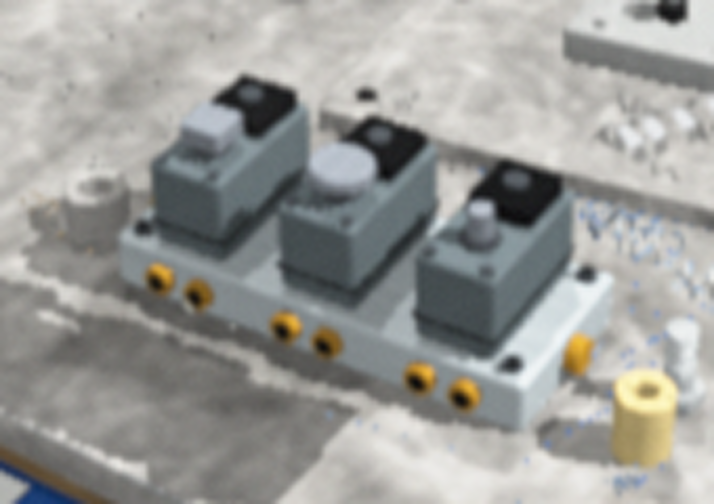

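View pics/top5.png

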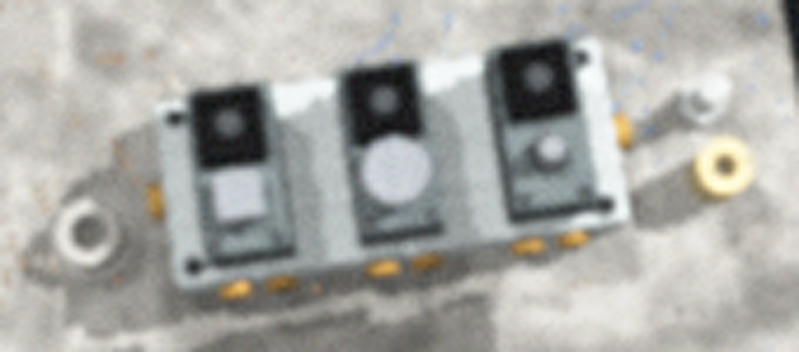

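All three heads are low: the tops are at scene zoom (213,125), (342,165) and (482,210). The bystanders are at their original pixels in the top view: (88,232), (703,98) and (723,166). The arm is clear, so I'm handing in.

```bash
python3 -c "
from bench import ctrl;print(ctrl.close_job())"
```

```text
the job is handed in; nothing more can be done
None
```

I pushed the slim pin, then the square head, then the mushroom down with closed fingertips, and handed the job in at about 12.5 s. No verdict comes back, so the depths below are my own estimates.

- **Depth:** contact came at about 98–99 mm above the bench, and I stopped each push with the fingertips at about 90.5 mm. That puts each override about 8 mm down; I have no direct reading of the joints.
- **Force:** the upward force at the wrist stayed at or below about 4.5 N in every reading I took during the pushes.
- **Last pictures:** all three heads look down, and both bushes and the bolt are at the same pixels as at the start. The arm is clear, with the fingertips about 216 mm above the bench and roughly 150 mm past the pin.
- **Disagreement:** the two cameras differed by 4–6 mm along the row when I located the heads. I used the average, then checked the fingertip against the pin and the square head in the scene camera before pushing. They agreed to about 2 mm at the pin, and the tip looked centred over the square.

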